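# Hang the parts cup on the bench tool rail

### The arm

A 7-joint arm with a two-finger parallel gripper is mounted at the origin on the work surface. World frame = base frame: x ahead of the robot, y to its left, z up, the work surface at z = 0. Lengths are in mm, angles in rad, forces in N, time in s.
With the tool pointing down it reaches from about 400 to 875 mm from the base axis. Payload 4.4 kg.
Tool frame: the origin (TCP) lies midway between the tips of the shut fingers; the grasp point (between the pads) lies ctrl.tcp_to_grasp behind it (ctrl.tcp_to_grasp is the distance from the TCP to the grasp point, in mm); z points along the fingers, y is the line along which they close (so a half turn about z gives the same grasp; the last joint's range is limited). The gripper opens to 85 mm and grips with 20 to 120 N. Pads are 22 mm wide; open, the fingers measure 114 mm over their backs; the gripper's body (76 mm by 85 mm) begins 54 mm behind the grasp point. The pads swing forward as they close: fully open they stand 13 mm farther back than shut.
Start: joints at [-1.213, 0.628, 0.038, 1.517, -0.027, 0.996, -0.02], TCP at [267.276, 592.521, 231.313] pointing down, gripper open.
Joint ranges: [-3.06, 3.06], [-0.37, 2.12], [-1.25, 1.32], [0.18, 2.47], [-1.1, 4.24], [0.23, 1.98], [-2.94, 2.94]. Speed limits (rad/s): [2.57, 2.57, 3.14, 3.14, 3.14, 3.14, 3.14].

### API

Orientations are given as [roll, pitch, yaw] about the fixed x, y, z axes, in that order (R = Rz(yaw) Ry(pitch) Rx(roll)).
In Python, from cell import ctrl, get_image, get_calibration, workorder, boxes_of, place_of gives the robot as it stands.
- The arm moves only by the tool play_rows, never from a script. Its argument "series" is a list that holds one entry, the list of rows, each a list of 7 numbers: the shift along the world's x, y, z in cm, then the turn, a rotation vector about the world's x, y, z in degrees, then the closure, from 0 (fully open) to 1 (shut). A call has 1 to 20 rows; each row shifts and turns the commanded pose from where the row before left it; what a row does not reach is not made up. A row lasts 1/8 s, in which the tool goes at most 62.5 mm and 10.7 degrees, less where a joint would pass 70% of its speed; a pose out of reach is approached as far as the arm can. A call with a gripper value outside its range is refused whole. The fingers move at their own pace and stop on an object; the grip force is fixed at half the most. Time passes only in rows, so rows that do not move let the fingers close. It gives the time, the measured TCP pose, the force, the opening and the grip force at its end, in the units of the state.
- ctrl.read_state(): the state, without advancing time (a new reading comes with each control period).
- get_image(name): name is "side" or "top"; returns (picture, depth): 384x512x3 uint8, red, green, blue; 384x512 float32, mm along the optical axis (not along the pixel's ray), 0 where there is no reading.
- get_calibration(name): a dict with "K" (3x3 intrinsics, pixels), "R" (3x3) and "t" (3): a world point X has camera coordinates R X + t. Camera axes: x right, y down, z forward; pixel columns grow to the right and rows downward; lengths in mm; the calibration is good to about 2 mm. A picture is of the moment at which its call begins. get_calibration takes no time and is no camera call.
- workorder.finish_job(): hands the job in; it is judged then, once.
Trained networks look in the newest picture that a camera, given by its name, has taken for a name from the list of things; names that differ only in an ending like _2 or _b are one class to them, and where a whole thing is asked for, a point or a joint stands for the part that bears it (a point fixed in the world has none). Each returns a list of dicts, best first, with "p" (0 to 1); they miss things now and then, are a little off and sometimes report something else, mostly with a low value. They report only what shows in the picture. A call takes as long as a camera call. They do not tell look-alikes from the thing itself.
- boxes_of(target, camera): "pixel" ([column, row] in pixels, amid what is visible of it).
- place_of(target, camera): "pixel" ([column, row] in pixels: a listed point, or the origin of a listed thing).
The state is a dict: "clock": time; "qpos": joint angles; "qd": joint speeds; "tau": joint torques, N m; "eef_pos": TCP position; "tool_rot": TCP orientation; "force": force on the tool from outside, world axes, zero at the start; "torque": the same for the moment, N m; "width": finger opening in mm; "gripper_force": force on a finger pad.
Only numpy, scipy, OpenCV 4.12 (cv2) and the standard library are available. Lean on these libraries where they do the work, as an engineer would, in place of code of your own. Each camera call takes 0.05 s, during which the arm holds its last target. There are 200 camera calls.

### The job

Hang the steel parts cup on the tool rail: lift it by its black grip, keep it upright so that the jets stay in it, enter its white shoe at the flared open end of the rail and slide it along until it is fully home against the sprung stop and the catch has dropped behind the shoe. Then let go. Go by feel and never ram or force it in the rail, and leave the other things on the bench where they are.

Things in the scene. Friction and masses are not known exactly. Their poses are not given: they have to be found in the camera images.
- hanger: The hanging parts cup, 0.17 to 0.31 kg, upright on the bench at the start. Origin: centre of its underside; z up, x towards its shoe. Open steel cup 60 mm across, 60 mm high, brass jets inside; on its +x side a strap 22 mm wide rises to 160 mm, with the grip at the top front and the shoe behind. Tipped over 0.6 rad it loses the jets.
- grip (a point): Centre of the cup's grip, 24 mm in +x of the cup's axis, 145 mm above its underside: black block 20 (x) by 24 (y) by 40 (z) mm, made to be pinched across its 24 mm (along y) from above. Axes as the cup.
- shoe (a point): Centre of the cup's white slide shoe, 26 mm in +x of the grip's centre and 45 mm below it; axes as the cup. Block 12 (x) by 50 (y, its running direction) by 30 (z) mm, on a neck 10 mm high, 26 mm long (y), that holds it 10 mm off the strap. A sprung round nub in its back (+x) sticks out 2.5 mm and takes up the play in the rail: steady drag of up to 4 N.
- rail: Fixed aluminium C-section tool rail with its end stop. Origin: on the bench below the rail's middle; y along the rail from open to closed end, z up, slot faces -x. Outside 20 (x) by 38 (z) by 360 mm (y), axis 140 mm up; channel 14 by 32 mm, slot 13 mm high: the shoe has 1 mm of play each way. Two angle brackets behind (+x), nothing before it. The cup may load it with 35 N at most.
- mouth (a point): Centre of the channel at the rail's open end, 180 mm in -y of the rail's middle; axes as the rail. The mouth is flared over another 15 mm outside this point, 3.5 mm to each side. In the rail, the shoe's axes are parallel to these, the cup on the -x side with its underside 40 mm above the bench.
- catch (a joint): Lift (m) of the sprung catch bolt in the rail's roof; 0: dropped, 7 mm down into the channel. Its holding face lies 130 to 250 mm inside the mouth; where is not measured (a clamp plate and small black pull knob on the rail's top show roughly). The shoe lifts it by a ramp (5 to 7 mm, 1 to 3 N); when the whole shoe is past, it drops behind the shoe's tail.
- buffer (a joint): Compression (m) of the stop's sprung buffer; 0: free, face 46 mm beyond the catch's holding face. Takes 1.6 N plus 0.4 N per mm, bottoms at 9 mm. The 50 mm shoe must push it in 4 to 5 mm for the catch to drop and then stays held with it about 4 mm in. With all friction, a push of 7 to 15 N along the rail brings the shoe home.
- stove_c (a point): A brass kerosene stove, 132 mm across, 143 mm high with three wire pot supports; loose bystander (point: half-way up).
- tin_c (a point): A grey closed tin, 72 mm across and 85 mm high; loose bystander (point: half-way up).
- mug_c (a point): A white mug, 72 mm across and 75 mm high, with a handle; loose bystander (point: half-way up).
- spanner_c (a point): A steel spanner 170 mm long lying on the bench; loose bystander (point: near its middle).
Mind the look-alikes: they are no part of the job. Of the things like the hanger, leave any that is blue or red; of the rest the smaller one is meant.

How it is judged (in metres and radians):
On the way:
1. the shoe is in the rail through its open end, its nose 20 mm or more past the mouth and still short of the catch (y of shoe in the frame of mouth between -0.005 and 0.1 m and x of shoe in the frame of mouth between -0.004 and 0.004 m and z of shoe in the frame of mouth between -0.004 and 0.004 m), for 0.1 s.
At the end, for the whole second after the job is handed in: The shoe is inside the rail (within 4 mm of the channel's axis), between catch and buffer: the buffer is held in by more than 2.5 mm with the catch dropped (lift under 2 mm), and the cup hangs upright (within 0.15 rad), at rest and let go (value of joint buffer above 0.0025 m and value of joint catch below 0.002 m and y of shoe in the frame of mouth above 0.145 m and x of shoe in the frame of mouth between -0.004 and 0.004 m and z of shoe in the frame of mouth between -0.004 and 0.004 m and angle between shoe's own z axis and vertical below 0.15 rad and linear speed of hanger below 0.02 m/s); the robot touches nothing.
It fails at once if the cup loads the rail, its catch or its stop by more than 35 N (contact force between hanger and rail above 35 N).
It fails at once if the cup is tipped by more than 0.6 rad, so that the jets fall out (angle between shoe's own z axis and vertical above 0.6 rad).
It fails at once if the stove, tin, mug or spanner is moved by more than 20 mm (distance of any of stove_c, tin_c, mug_c, spanner_c from where it was at the start of the episode above 0.02 m).
It also fails if it takes over 64 s, if anything falls off the work surface, if the arm or the gripper's body presses on something with over 40 N, if the wrist force passes 120 N, or if a joint passes its speed limit or range.

## Working session

There is one attempt and no reset: what is moved stays moved. The work goes in short steps, Python scripts to look and compute and a tool call to move; the robot and the scene stay as the last step left them, time stands still between calls to the robot, and variables do not carry over. Pictures are saved under pics/ and viewed, at most 10 in all, crops included, and the job is handed in when it is done.

Besides the shell and the picture viewer there is one more tool, called after ">>>" as name([rows], argument=value, ...), one row to a line, values as JSON. play_rows: Moves the arm, as the interface text tells. Its arguments: {"type":"object","properties":{"series":{"type":"array"}},"required":["series"]}

```bash
mkdir -p pics; cat > h.py <<'E'
import numpy as np, cv2
from cell import ctrl, get_image, get_calibration, workorder, boxes_of, place_of
def ray(px,cam):
    c=get_calibration(cam);K,R,t=map(np.array,(c['K'],c['R'],c['t']))
    d=R.T@np.linalg.solve(K,[px[0],px[1],1.]);return -R.T@t,d
def at_z(px,cam,z):
    o,d=ray(px,cam);return o+d*(z-o[2])/d[2]
def at_d(px,cam,dep):
    o,d=ray(px,cam);return o+d*dep
def proj(X,cam):
    c=get_calibration(cam);K,R,t=map(np.array,(c['K'],c['R'],c['t']))
    p=K@(R@np.array(X)+t.ravel());return p[:2]/p[2]
def cloud(dep,cam):
    c=get_calibration(cam);K,R,t=map(np.array,(c['K'],c['R'],c['t']))
    v,u=np.mgrid[:dep.shape[0],:dep.shape[1]]
    P=np.stack([u,v,np.ones_like(u)],-1)@np.linalg.inv(K).T*dep[...,None]
    return (P-t.ravel())@R
E
python3 - <<'E'
from h import *
ims=[]
for cam in('side','top'):
    im,d=get_image(cam);np.save(f'{cam}.npy',d);cv2.imwrite(f'pics/{cam}0.png',cv2.resize(im[...,::-1],(800,600),interpolation=cv2.INTER_CUBIC))
    c=get_calibration(cam);print(cam,np.round(-np.array(c['R']).T@np.array(c['t']).ravel()),np.array(c['K'])[0,0])
    for n in('hanger','grip','shoe','rail','mouth','catch'):
        print(n,[(np.round(q['pixel']).tolist(),round(q['p'],2)) for q in place_of(n,cam)][:5])
s=ctrl.read_state();print(s,ctrl.tcp_to_grasp)
E
```

```text
side [  166. -1321.   937.] 481.4159256530474
hanger [([273.0, 308.0], 0.97), ([257.0, 274.0], 0.85), ([229.0, 241.0], 0.77)]
grip [([201.0, 250.0], 0.86), ([270.0, 261.0], 0.8), ([218.0, 194.0], 0.64), ([266.0, 231.0], 0.6)]
shoe [([271.0, 239.0], 0.63), ([263.0, 266.0], 0.62), ([193.0, 259.0], 0.57)]
rail [([286.0, 195.0], 0.67)]
mouth [([296.0, 190.0], 0.8)]Traceback (most recent call last):
  File "<stdin>", line 7, in <module>
ValueError: it knows: grip, hanger, mouth, mug, rail, shoe, spanner, stove, tin
```

View pics/side0.png

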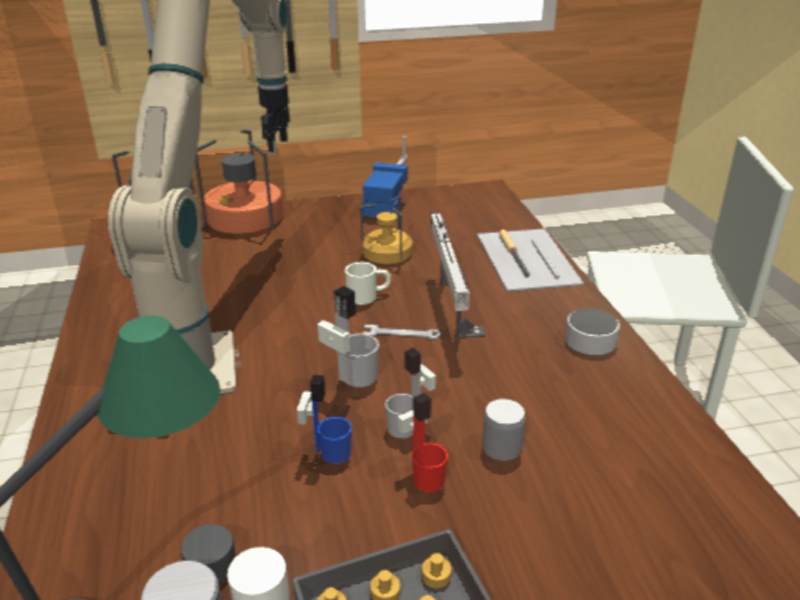

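The side view shows the small steel cup at about (257,266) in the 512 px picture, its grip at (264,231) and its shoe at (271,239). The larger steel cup is behind it, blue to the left and red just in front. The rail's mouth is near (294,190).

```bash
python3 - <<'E'
from h import *
cam='top'
im,d=get_image(cam);np.save(f'{cam}.npy',d);cv2.imwrite(f'pics/{cam}0.png',cv2.resize(im[...,::-1],(800,600),interpolation=cv2.INTER_CUBIC))
c=get_calibration(cam);print(cam,np.round(-np.array(c['R']).T@np.array(c['t']).ravel()),np.array(c['K'])[0,0])
for n in('hanger','grip','shoe','rail','mouth'):
    for q in place_of(n,cam)[:5]:
        u,v=np.round(q['pixel']).astype(int);print(n,(u,v),round(q['p'],2),np.round(at_d(q['pixel'],cam,d[v,u])))
D=np.load('side.npy')
for n,p in dict(grip=(264,231),cup=(257,266),shoe=(273,241),mouth=(294,190)).items(): print('side',n,np.round(at_d(p,'side',D[p[1],p[0]])))
s=ctrl.read_state();print(s['tool_rot'],s['force'],s['width'],ctrl.tcp_to_grasp)
E
```

```text
top [ 242.  -11. 1392.] 451.190512572388
hanger (np.int64(358), np.int64(267)) 0.88 [ 266. -319.    1.]
hanger (np.int64(286), np.int64(237)) 0.85 [350. -98.  28.]
hanger (np.int64(392), np.int64(220)) 0.73 [ 398. -392.  124.]
hanger (np.int64(344), np.int64(223)) 0.65 [ 398. -280.    2.]
grip (np.int64(366), np.int64(271)) 0.96 [ 254. -305.  163.]
grip (np.int64(300), np.int64(245)) 0.75 [ 316. -124.  221.]
grip (np.int64(402), np.int64(214)) 0.73 [ 423. -442.   52.]
grip (np.int64(353), np.int64(209)) 0.61 [ 420. -275.  161.]
shoe (np.int64(304), np.int64(253)) 0.92 [ 300. -139.  153.]
shoe (np.int64(381), np.int64(218)) 0.69 [ 402. -365.  107.]
shoe (np.int64(357), np.int64(285)) 0.61 [ 211. -318.   -3.]
shoe (np.int64(349), np.int64(204)) 0.6 [ 444. -275.  105.]
rail (np.int64(226), np.int64(166)) 0.78 [574.  92.   0.]
rail (np.int64(120), np.int64(180)) 0.24 [502. 391. 106.]
mouth (np.int64(285), np.int64(157)) 0.56 [566. -86. 161.]
side grip [ 419. -293.  155.]
side cup [ 379. -380.  112.]
side shoe [ 447. -286.  111.]
side mouth [575. -58. 124.]
[ 3.14159144e+00 -3.94730834e-05  2.71774064e+00] [-0.57357503  0.43392935  0.82341038] 85.16350304260752 18.700000000000003
```

View pics/top0.png

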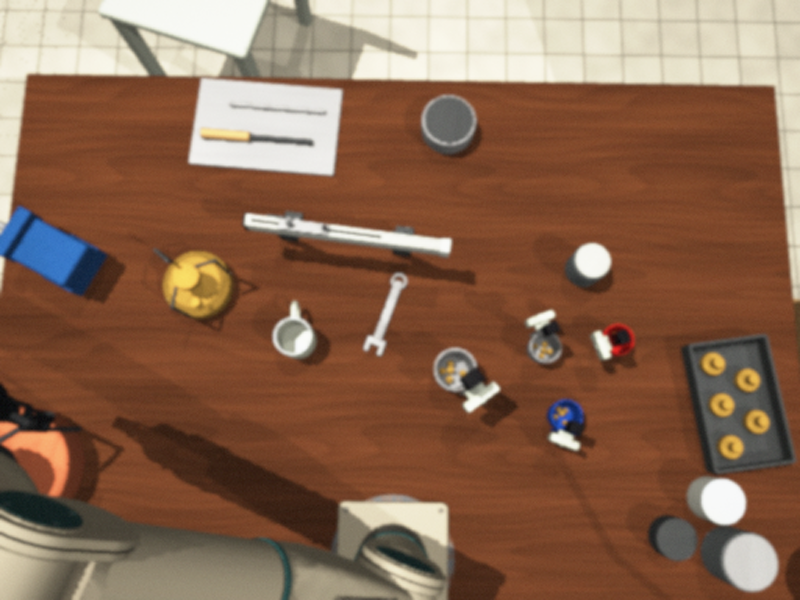

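The top view (800 px) shows the target cup at (545,347) with grip (550,327) and shoe (542,320). The rail runs from its mouth (447,245) to (250,220), with the clamp plate near (315,228).

```bash
cat > rail.py <<'E'
from h import *
def fitrail(P,im=None):
    m=(P[...,2]>150)&(P[...,2]<170)&(P[...,0]>520)&(P[...,0]<660)&(P[...,1]>-130)&(P[...,1]<310)
    Q=P[m]
    vx,vy,x0,y0=cv2.fitLine(Q[:,:2].astype(np.float32),cv2.DIST_HUBER,0,.01,.01).ravel()
    if vy<0:vx,vy=-vx,-vy
    s=(Q[:,:2]-[x0,y0])@[vx,vy];n=(Q[:,:2]-[x0,y0])@[vy,-vx]
    return Q,s,n,(vx,vy,x0,y0)
E
python3 - <<'E'
from rail import *
for cam in('top','side'):
    P=cloud(np.load(cam+'.npy'),cam)
    Q,s,n,(vx,vy,x0,y0)=fitrail(P)
    print(cam,len(Q),'yaw',-np.arctan2(vx,vy),'c',x0,y0,'s',s.min(),s.max(),'z',np.median(Q[:,2]))
    print(' ends',np.array([x0,y0])+s.min()*np.array([vx,vy]),np.array([x0,y0])+s.max()*np.array([vx,vy]))
    for a in np.arange(s.min(),s.max(),12):
        k=(s>=a)&(s<a+12)
        if k.any(): print('  %.0f n %.1f %.1f zmed %.1f zmax %.1f'%(a-s.min(),n[k].min(),n[k].max(),np.median(Q[k,2]),Q[k,2].max()))
    # small cup
    m=(P[...,0]>370)&(P[...,0]<475)&(P[...,1]>-325)&(P[...,1]<-235)
    for nm,lo,hi in(('griptop',159,172),('shoetop',109,120),('rim',54,64)):
        R=P[m&(P[...,2]>lo)&(P[...,2]<hi)]
        if len(R)>3: print(cam,nm,len(R),R.mean(0).round(1),R.min(0).round(1),R.max(0).round(1),cv2.minAreaRect(R[:,:2].astype(np.float32)))
E
```

```text
top 1038 yaw -0.1155525 c 587.04626 93.94405 s -187.3740017733264 191.09122825866854 z 158.24235836358332
 ends [565.44288132 -92.18039841] [609.07822754 283.76094295]
  0 n -11.9 11.8 zmed 160.0 zmax 166.7
  12 n -11.2 11.1 zmed 157.5 zmax 162.1
  24 n -10.3 11.0 zmed 157.0 zmax 163.2
  36 n -9.0 10.2 zmed 157.7 zmax 160.6
  48 n -10.0 11.1 zmed 157.1 zmax 162.2
  60 n -9.5 11.0 zmed 157.2 zmax 162.2
  72 n -9.7 15.0 zmed 157.1 zmax 163.0
  84 n -9.4 15.4 zmed 157.2 zmax 163.6
  96 n -9.7 14.3 zmed 156.8 zmax 163.7
  108 n -10.5 11.0 zmed 157.1 zmax 162.7
  120 n -9.2 11.3 zmed 156.9 zmax 163.1
  132 n -9.8 10.5 zmed 158.1 zmax 162.5
  144 n -10.7 11.3 zmed 157.4 zmax 162.9
  156 n -9.2 12.3 zmed 157.0 zmax 162.3
  168 n -9.2 9.9 zmed 159.0 zmax 164.0
  180 n -9.4 10.7 zmed 158.1 zmax 162.0
  192 n -9.9 10.1 zmed 157.0 zmax 163.4
  204 n -9.1 11.0 zmed 158.3 zmax 162.2
  216 n -9.5 10.7 zmed 159.8 zmax 169.6
  228 n -9.8 9.7 zmed 161.1 zmax 165.9
  240 n -9.3 10.2 zmed 161.8 zmax 167.1
  252 n -9.5 9.4 zmed 160.9 zmax 165.8
  264 n -9.5 10.8 zmed 161.1 zmax 165.7
  276 n -10.0 9.4 z
[... 2179 characters left out ...]
3 11.8 zmed 158.2 zmax 159.9
  348 n -8.5 7.2 zmed 157.4 zmax 158.8
  360 n -5.6 11.9 zmed 158.9 zmax 160.2
  372 n -7.7 11.6 zmed 156.9 zmax 161.3
side griptop 47 [ 419.9 -279.8  163.1] [ 408.9 -292.6  159.2] [ 432.5 -263.9  166.6] ((419.1413879394531, -278.3299255371094), (18.03703498840332, 27.003725051879883), 33.905067443847656)
side shoetop 56 [ 444.3 -276.9  113.4] [ 425.2 -295.4  109.1] [ 456.7 -252.9  119.1] ((446.7411193847656, -276.802490234375), (32.90251922607422, 35.33849334716797), 51.4675178527832)
side rim 62 [ 394.7 -276.4   57.8] [ 370.1 -313.4   54.1] [ 426.3 -256.9   63.6] ((392.9945068359375, -280.4681091308594), (65.4780044555664, 41.83195495605469), 47.24948501586914)
```

```bash
python3 - <<'E'
from h import *
im,_=get_image('top')
a=cv2.resize(im[180:260,310:410],(800,600)[:1]*1+(640,)) if 0 else cv2.resize(im[190:250,325:405],(800,600),interpolation=cv2.INTER_CUBIC)
b,_=get_image('side');b=cv2.resize(b[215:290,230:330],(800,600),interpolation=cv2.INTER_CUBIC)
cv2.imwrite('pics/c1.png',np.hstack([cv2.resize(a,(400,300)),cv2.resize(b,(400,300))])[...,::-1])
E
```

```text
(no output)
```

View pics/c1.png

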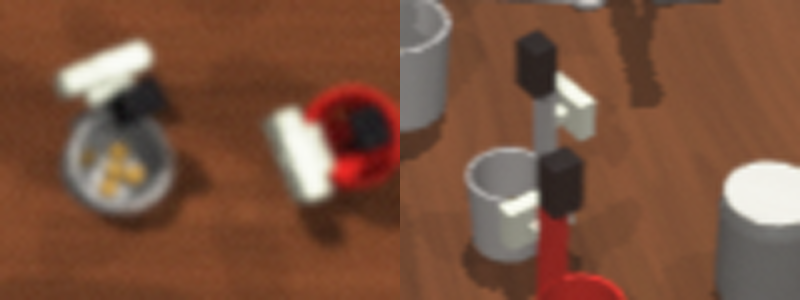

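The cup's yaw is about +21° and the rail's about -6.5°. I'm moving to just above the grip.

>>> play_rows([
  [[2.9, -4.9, 0.9, 0, 0, -10, 0.3], [2.9, -4.9, 0.9, 0, 0, -10, 0.3], [2.9, -4.9, 0.9, 0, 0, -10, 0.3], [2.9, -4.9, 0.9, 0, 0, -10, 0.3], [2.9, -4.9, 0.9, 0, 0, -10, 0.3], [2.9, -4.9, 0.9, 0, 0, -10, 0.3], [2.9, -4.9, 0.9, 0, 0, -10, 0.3], [2.9, -4.9, 0.9, 0, 0, -10, 0.3], [-0.9, -5.2, 0, 0, 0, -6, 0.3], [-0.9, -5.2, 0, 0, 0, -6, 0.3], [-0.9, -5.2, 0, 0, 0, -6, 0.3], [-0.9, -5.2, 0, 0, 0, -6, 0.3], [-0.9, -5.2, 0, 0, 0, -6, 0.3], [-0.9, -5.2, 0, 0, 0, -6, 0.3], [-0.9, -5.2, 0, 0, 0, -6, 0.3], [-0.9, -5.2, 0, 0, 0, -6, 0.3], [-0.8, -5.2, -1, 0, 0, -6, 0.3], [0, 0, 0, 0, 0, 0, 0.3]],
])

```text
clock: 2.95
eef_pos: [417.3, -271.8, 293.3]
tool_rot: [3.139, 0.002, 0.371]
force: [0.3, 0.2, -0.7]
width: 59.8
gripper_force: 0.0
```

>>> play_rows([
  [[0.2, 0, -4, 0, 0, 0, 0.3], [0, 0, -4, 0, 0, 0, 0.3], [0, 0, -3, 0, 0, 0, 0.3], [0, 0, -2, 0, 0, 0, 0.3], [0, 0, -2, 0, 0, 0, 0.3], [0, 0, -1.5, 0, 0, 0, 0.3], [0, 0, 0, 0, 0, 0, 0.3], [0, 0, 0, 0, 0, 0, 0.3]],
])

```text
clock: 3.95
eef_pos: [421.8, -267.6, 128.9]
tool_rot: [3.141, -0.001, 0.379]
force: [0.4, -0.8, 1.0]
width: 59.7
gripper_force: 0.0
```

```bash
python3 - <<'E'
from h import *
im,d=get_image('side');b=cv2.resize(im[200:290,210:330],(800,600),interpolation=cv2.INTER_CUBIC)
cv2.imwrite('pics/c2.png',b[...,::-1])
E
```

```text
(no output)
```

View pics/c2.png

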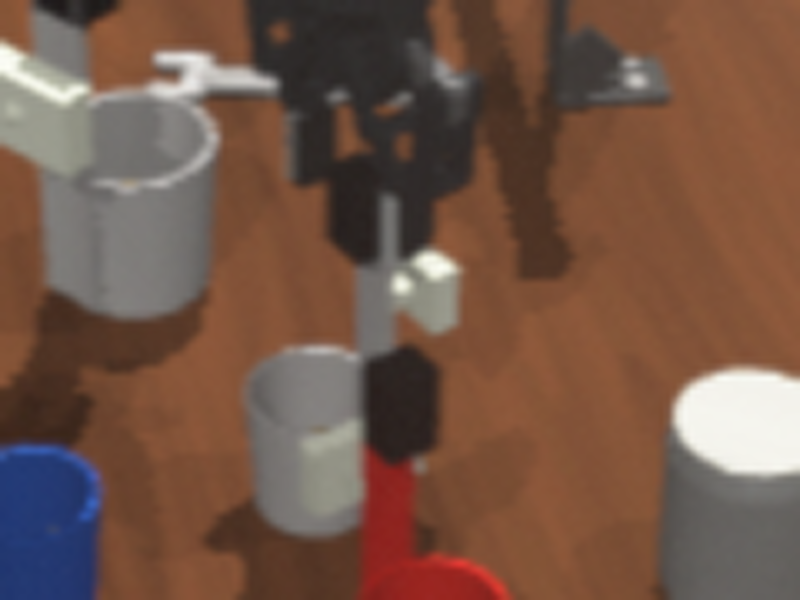

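Crop: the fingers straddle the grip of the small steel cup (about (375,210) in the crop). I'm centring by 5 mm in y and closing.

>>> play_rows([
  [[-0.1, -0.5, 0, 0, 0, -0.3, 0.3], [0, 0, 0, 0, 0, 0, 0.5], [0, 0, 0, 0, 0, 0, 0.7], [0, 0, 0, 0, 0, 0, 1], [0, 0, 0, 0, 0, 0, 1], [0, 0, 0, 0, 0, 0, 1]],
])

```text
clock: 4.75
eef_pos: [420.6, -272.8, 128.5]
tool_rot: [3.141, -0.0, 0.374]
force: [1.0, -0.0, 0.6]
width: 23.2
gripper_force: 61.4
```

>>> play_rows([
  [[0, 0, 1, 0, 0, 0, 1], [0, 0, 1.5, 0, 0, 0, 1], [0, 0, 1.5, 0, 0, 0, 1], [1.1, 1.2, 0, 0, 0, -2.8, 1], [1.1, 1.2, 0, 0, 0, -2.8, 1], [1.1, 1.2, 0, 0, 0, -2.8, 1], [1.1, 1.2, 0, 0, 0, -2.8, 1], [1.1, 1.2, 0, 0, 0, -2.8, 1], [1.1, 1.2, 0, 0, 0, -2.8, 1], [1.1, 1.2, 0, 0, 0, -2.8, 1], [1.1, 1.2, 0, 0, 0, -2.8, 1], [1.1, 1.2, 0, 0, 0, -2.8, 1], [1.1, 1.2, 0, 0, 0, -2.8, 1], [0, 0, 0, 0, 0, 0, 1], [0, 0, 0, 0, 0, 0, 1], [0, 0, 0, 0, 0, 0, 1]],
])

```text
clock: 6.75
eef_pos: [529.7, -153.3, 168.7]
tool_rot: [3.141, -0.0, -0.116]
force: [0.1, -0.4, -2.6]
width: 23.4
gripper_force: 60.9
```

```bash
cat > chk.py <<'E'
from rail import *
import sys
im,d=get_image('side');np.save('side1.npy',d)
P=cloud(d,'side')
cv2.imwrite(f'pics/{sys.argv[1]}.png',cv2.resize(im[150:255,240:380],(800,600),interpolation=cv2.INTER_CUBIC)[...,::-1])
u=np.array([0.113,0.9936]);w=np.array([.9936,-.113]);M=np.array([567.8,-76])
s=ctrl.read_state();print(s['eef_pos'].round(1) if hasattr(s['eef_pos'],'round') else s['eef_pos'],s['tool_rot'],s['force'],s['width'])
for n in('shoe','mouth','grip'):
    for q in place_of(n,'side')[:5]:
        c=np.round(q['pixel']).astype(int);X=at_d(q['pixel'],'side',d[c[1],c[0]]);X2=at_z(q['pixel'],'side',140 if n!='grip' else 185)
        if X2[0]>450: print(n,np.array(q['pixel']).round(1),round(q['p'],2),'frame(z fixed) x,y',((X2[:2]-M)@w).round(1),((X2[:2]-M)@u).round(1))
E
python3 chk.py c3
```

```text
[ 529.8 -153.2  168.6] [ 3.14149539e+00 -5.58972780e-05 -1.15908024e-01] [ 0.8794158   0.53093306 -2.95244969] 23.161921050481794
shoe [296.7 203.3] 0.58 frame(z fixed) x,y -5.5 -84.0
mouth [296.1 190.8] 0.74 frame(z fixed) x,y 5.7 -13.0
mouth [247.3 147.7] 0.49 frame(z fixed) x,y -118.1 306.7
grip [290.  190.7] 0.91 frame(z fixed) x,y -27.1 -82.0
```

View pics/c3.png

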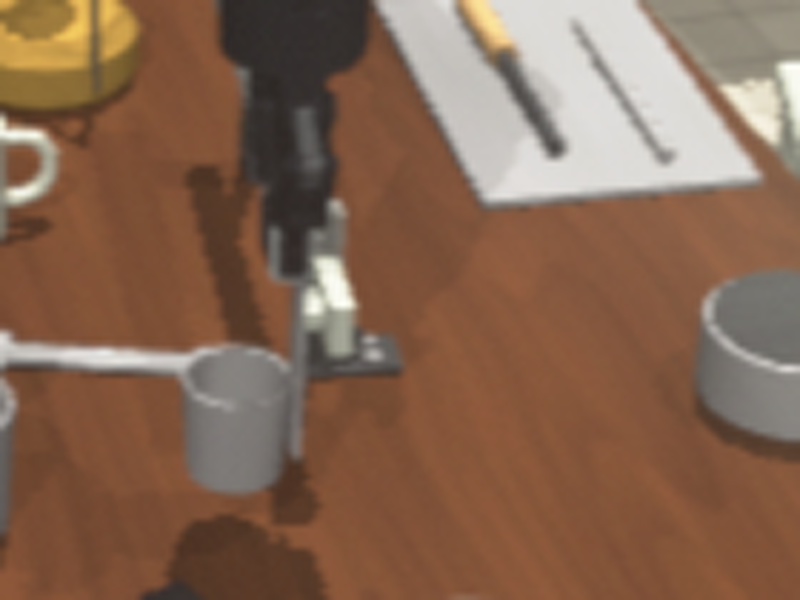

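Crop: the cup hangs upright and squared to the rail, with the shoe at crop (335,300) and the rail mouth directly behind it at (335,215). I'll compare shoe and rail laterally in the same depth picture.

```bash
cat > sh.py <<'E'
from rail import *
u=np.array([0.113,0.9936]);w=np.array([.9936,-.113]);M=np.array([567.8,-76])
def stats(cam,d,im,ref):
    for nm,D,ylo,yhi in(('shoe',d,-125,-50),('rail',ref,-16,330)):
        P=cloud(D,cam);X=(P[...,:2]-M)@w;Y=(P[...,:2]-M)@u;Z=P[...,2]
        m=(abs(X)<22)&(Y>ylo)&(Y<yhi)&(Z>115)&(Z<163)
        if nm=='shoe': m&=(im.min(-1)>120)
        print(cam,nm,m.sum())
        for a in (range(-120,-50,10) if nm=='shoe' else range(-20,100,20)):
            k=m&(Y>=a)&(Y<a+(10 if nm=='shoe' else 20))
            if k.sum()>5: print('  Y%d n%d X pct %s Z pct %s'%(a,k.sum(),np.percentile(X[k],[2,10,50,90,98]).round(1),np.percentile(Z[k],[2,50,98]).round(1)))
E
python3 - <<'E'
from sh import *
for cam in('side','top'):
    im,d=get_image(cam);stats(cam,d,im,np.load(cam+'.npy'))
E
```

```text
side shoe 98
  Y-110 n31 X pct [-9.4 -8.4 -2.9  2.7  3.3] Z pct [128.1 145.9 154.3]
  Y-100 n23 X pct [-19.  -18.6 -12.   -0.8   1.7] Z pct [135.2 145.2 156.6]
  Y-90 n15 X pct [-17.5 -16.   -8.2  -0.6   0.8] Z pct [139.5 152.7 156.9]
  Y-80 n13 X pct [-15.1 -12.5  -9.2  -0.9   2.3] Z pct [141.1 151.5 155.3]
  Y-70 n8 X pct [-10.7  -8.3  -3.4   0.9   1.4] Z pct [144.3 153.  158.1]
side rail 474
  Y-20 n45 X pct [-9.8 -8.2  2.9  9.3 11.7] Z pct [118.1 131.7 159.9]
  Y0 n48 X pct [-10.   -9.3  -0.5   8.   10.1] Z pct [118.  133.1 159.4]
  Y20 n36 X pct [-9.9 -9.6  0.4  7.9  9.8] Z pct [120.1 155.9 159.9]
  Y40 n34 X pct [-9.8 -9.5 -3.  12.6 14.2] Z pct [122.4 156.3 160.1]
  Y60 n34 X pct [-9.9 -9.2 -2.3 11.2 12.7] Z pct [119.7 156.8 160.2]
  Y80 n32 X pct [-10.   -9.5  -4.9   7.3  11.7] Z pct [123.8 157.8 160.8]
top shoe 0
top rail 1187
  Y-20 n62 X pct [-12.4 -11.9  -4.7   7.5  10.7] Z pct [120.8 157.3 162.4]
  Y0 n71 X pct [-10.3  -9.3  -4.1   8.    9.2] Z pct [122.6 156.6 162. ]
  Y20 n72 X pct [-10.3  -9.2  -3.2   8.1  10.3] Z pct [121.4 156.4 160.5]
  Y40 n75 X pct [-10.   -9.4  -3.7   9.   12. ] Z pct [122.8 156.3 162.4]
  Y60 n81 X pct [-9.7 -9.  -1.5 12.6 14.4] Z pct [120.5 156.7 162.5]
  Y80 n75 X pct [-10.   -9.5  -3.   10.2  12.9] Z pct [124.2 156.1 162.1]
```

>>> play_rows([
  [[0.15, 0, 0, 0, 0, 0, 1], [0.15, 0, 0, 0, 0, 0, 1], [0.12, 1.0, 0, 0, 0, 0, 1], [0.12, 1.0, 0, 0, 0, 0, 1], [0.11, 1.0, 0, 0, 0, 0, 1], [0.07, 0.6, 0, 0, 0, 0, 1], [0, 0, 0, 0, 0, 0, 1], [0, 0, 0, 0, 0, 0, 1]],
])

```text
clock: 8.05
eef_pos: [537.4, -116.9, 168.4]
tool_rot: [3.141, -0.0, -0.115]
force: [0.2, -0.8, -1.9]
width: 23.4
gripper_force: 61.0
```

>>> play_rows([
  [[0.02, 0.2, 0, 0, 0, 0, 1], [0.02, 0.2, 0, 0, 0, 0, 1], [0.02, 0.2, 0, 0, 0, 0, 1], [0.02, 0.2, 0, 0, 0, 0, 1], [0.02, 0.2, 0, 0, 0, 0, 1], [0, 0, 0, 0, 0, 0, 1]],
])

```text
clock: 8.8
eef_pos: [538.5, -106.2, 168.3]
tool_rot: [-3.141, 0.0, -0.114]
force: [-0.1, -0.4, -2.5]
width: 22.8
gripper_force: 60.8
```

>>> play_rows([
  [[0.02, 0.2, 0, 0, 0, 0, 1], [0.02, 0.2, 0, 0, 0, 0, 1], [0.02, 0.2, 0, 0, 0, 0, 1], [0.02, 0.2, 0, 0, 0, 0, 1], [0, 0, 0, 0, 0, 0, 1]],
])

```text
clock: 9.43
eef_pos: [539.3, -98.2, 168.3]
tool_rot: [-3.141, -0.0, -0.114]
force: [-0.6, -0.2, -2.3]
width: 23.3
gripper_force: 60.8
```

>>> play_rows([
  [[0.02, 0.15, 0, 0, 0, 0, 1], [0.02, 0.15, 0, 0, 0, 0, 1], [0.02, 0.15, 0, 0, 0, 0, 1], [0.02, 0.15, 0, 0, 0, 0, 1], [0, 0, 0, 0, 0, 0, 1]],
])

```text
clock: 10.05
eef_pos: [540.1, -92.3, 168.3]
tool_rot: [-3.142, 0.0, -0.115]
force: [0.6, 0.3, -2.1]
width: 23.2
gripper_force: 60.8
```

>>> play_rows([
  [[0.02, 0.2, 0, 0, 0, 0, 1], [0.02, 0.2, 0, 0, 0, 0, 1], [0.02, 0.2, 0, 0, 0, 0, 1], [0.02, 0.2, 0, 0, 0, 0, 1], [0, 0, 0, 0, 0, 0, 1]],
])

```text
clock: 10.68
eef_pos: [540.9, -84.2, 168.3]
tool_rot: [-3.141, 0.0, -0.115]
force: [0.3, 0.3, -2.6]
width: 23.3
gripper_force: 60.8
```

>>> play_rows([
  [[0.02, 0.2, 0, 0, 0, 0, 1], [0.02, 0.2, 0, 0, 0, 0, 1], [0.02, 0.2, 0, 0, 0, 0, 1], [0.02, 0.2, 0, 0, 0, 0, 1], [0, 0, 0, 0, 0, 0, 1]],
])

```text
clock: 11.3
eef_pos: [541.7, -76.3, 168.3]
tool_rot: [-3.142, 0.0, -0.115]
force: [-0.7, -1.4, -2.1]
width: 23.5
gripper_force: 60.8
```

```bash
python3 chk.py c4
```

```text
[541.6 -76.3 168.3] [-3.14143410e+00  1.17270453e-04 -1.14738203e-01] [-1.05886204 -0.15747196 -1.96598595] 23.122790172282052
shoe [291.  187.8] 0.89 frame(z fixed) x,y -7.1 6.8
shoe [287.9 178.4] 0.2 frame(z fixed) x,y -7.0 66.7
mouth [297.  188.3] 0.66 frame(z fixed) x,y 11.3 1.6
grip [286.8 177.9] 0.86 frame(z fixed) x,y -24.1 -6.1
```

View pics/c4.png

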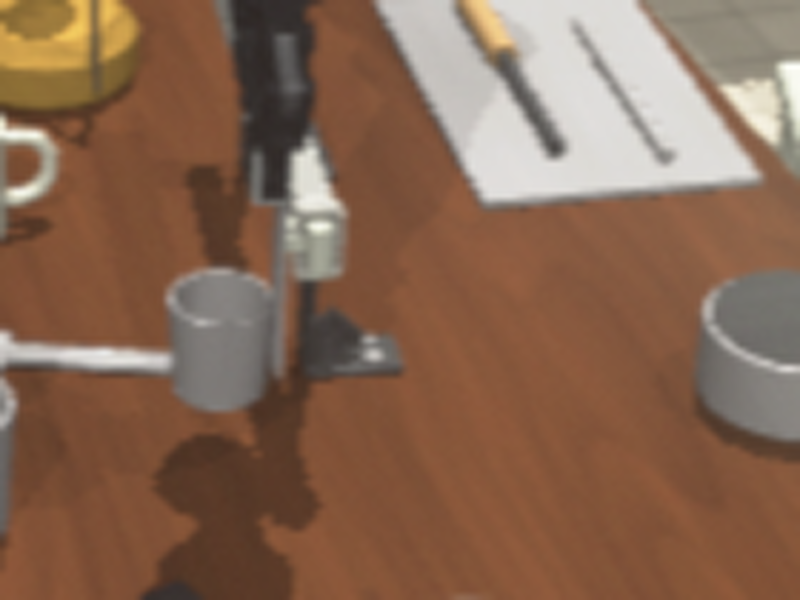

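The crop shows the shoe's tail in the rail mouth at crop (320,245) with the cup upright. I'm sliding on.

>>> play_rows([
  [[0.034, 0.3, 0, 0, 0, 0, 1], [0.034, 0.3, 0, 0, 0, 0, 1], [0.034, 0.3, 0, 0, 0, 0, 1], [0.034, 0.3, 0, 0, 0, 0, 1], [0.034, 0.3, 0, 0, 0, 0, 1], [0.034, 0.3, 0, 0, 0, 0, 1], [0, 0, 0, 0, 0, 0, 1]],
])

```text
clock: 12.38
eef_pos: [543.8, -57.6, 168.2]
tool_rot: [-3.141, 0.0, -0.114]
force: [-0.2, 0.7, -2.3]
width: 23.5
gripper_force: 60.9
```

>>> play_rows([
  [[0.034, 0.3, 0, 0, 0, 0, 1], [0.034, 0.3, 0, 0, 0, 0, 1], [0.034, 0.3, 0, 0, 0, 0, 1], [0.034, 0.3, 0, 0, 0, 0, 1], [0.034, 0.3, 0, 0, 0, 0, 1], [0.034, 0.3, 0, 0, 0, 0, 1], [0.034, 0.3, 0, 0, 0, 0, 1], [0, 0, 0, 0, 0, 0, 1]],
])

```text
clock: 13.38
eef_pos: [546.3, -36.6, 168.3]
tool_rot: [-3.141, -0.0, -0.114]
force: [0.4, -0.3, -1.7]
width: 23.2
gripper_force: 60.9
```

>>> play_rows([
  [[0.034, 0.3, 0, 0, 0, 0, 1], [0.034, 0.3, 0, 0, 0, 0, 1], [0.034, 0.3, 0, 0, 0, 0, 1], [0.034, 0.3, 0, 0, 0, 0, 1], [0.034, 0.3, 0, 0, 0, 0, 1], [0.034, 0.3, 0, 0, 0, 0, 1], [0.034, 0.3, 0, 0, 0, 0, 1], [0.034, 0.3, 0, 0, 0, 0, 1], [0.034, 0.3, 0, 0, 0, 0, 1], [0, 0, 0, 0, 0, 0, 1]],
])

```text
clock: 14.62
eef_pos: [549.4, -9.7, 168.3]
tool_rot: [-3.141, -0.0, -0.114]
force: [0.9, -1.3, -2.3]
width: 23.3
gripper_force: 60.9
```

>>> play_rows([
  [[0.034, 0.3, 0, 0, 0, 0, 1], [0.034, 0.3, 0, 0, 0, 0, 1], [0.034, 0.3, 0, 0, 0, 0, 1], [0.034, 0.3, 0, 0, 0, 0, 1], [0.034, 0.3, 0, 0, 0, 0, 1], [0.034, 0.3, 0, 0, 0, 0, 1], [0.034, 0.3, 0, 0, 0, 0, 1], [0.034, 0.3, 0, 0, 0, 0, 1], [0.034, 0.3, 0, 0, 0, 0, 1], [0, 0, 0, 0, 0, 0, 1]],
])

```text
clock: 15.88
eef_pos: [552.5, 17.3, 168.3]
tool_rot: [-3.141, -0.0, -0.114]
force: [2.6, -2.0, -1.9]
width: 23.5
gripper_force: 60.9
```

>>> play_rows([
  [[0.055, 0.3, 0, 0, 0, 0, 1], [0.045, 0.3, 0, 0, 0, 0, 1], [0.035, 0.3, 0, 0, 0, 0, 1], [0.035, 0.3, 0, 0, 0, 0, 1], [0.035, 0.3, 0, 0, 0, 0, 1], [0.035, 0.3, 0, 0, 0, 0, 1], [0.035, 0.3, 0, 0, 0, 0, 1], [0, 0, 0, 0, 0, 0, 1]],
])

```text
clock: 16.88
eef_pos: [555.1, 38.4, 168.2]
tool_rot: [-3.141, 0.0, -0.114]
force: [1.0, -1.6, -2.1]
width: 23.7
gripper_force: 60.9
```

>>> play_rows([
  [[0.035, 0.3, 0, 0, 0, 0, 1], [0.035, 0.3, 0, 0, 0, 0, 1], [0.035, 0.3, 0, 0, 0, 0, 1], [0.035, 0.3, 0, 0, 0, 0, 1], [0.035, 0.3, 0, 0, 0, 0, 1], [0.035, 0.3, 0, 0, 0, 0, 1], [0.035, 0.3, 0, 0, 0, 0, 1], [0, 0, 0, 0, 0, 0, 1]],
])

```text
clock: 17.88
eef_pos: [557.6, 59.4, 168.3]
tool_rot: [-3.141, -0.0, -0.114]
force: [2.8, -1.7, -3.4]
width: 22.9
gripper_force: 60.9
```

>>> play_rows([
  [[0.045, 0.25, 0, 0, 0, 0, 1], [0.035, 0.25, 0, 0, 0, 0, 1], [0.03, 0.25, 0, 0, 0, 0, 1], [0.03, 0.25, 0, 0, 0, 0, 1], [0.03, 0.25, 0, 0, 0, 0, 1], [0.03, 0.25, 0, 0, 0, 0, 1], [0, 0, 0, 0, 0, 0, 1]],
])

```text
clock: 18.75
eef_pos: [559.4, 74.4, 168.2]
tool_rot: [-3.141, 0.0, -0.114]
force: [0.5, -1.8, -2.5]
width: 23.5
gripper_force: 60.9
```

>>> play_rows([
  [[0.03, 0.25, 0, 0, 0, 0, 1], [0.03, 0.25, 0, 0, 0, 0, 1], [0.03, 0.25, 0, 0, 0, 0, 1], [0.03, 0.25, 0, 0, 0, 0, 1], [0, 0, 0, 0, 0, 0, 1]],
])

```text
clock: 19.38
eef_pos: [560.6, 84.3, 168.2]
tool_rot: [-3.141, 0.0, -0.114]
force: [0.7, -1.6, -2.6]
width: 23.4
gripper_force: 60.9
```

>>> play_rows([
  [[0.023, 0.2, 0, 0, 0, 0, 1], [0.023, 0.2, 0, 0, 0, 0, 1], [0.023, 0.2, 0, 0, 0, 0, 1], [0.023, 0.2, 0, 0, 0, 0, 1], [0.023, 0.2, 0, 0, 0, 0, 1], [0.023, 0.2, 0, 0, 0, 0, 1], [0, 0, 0, 0, 0, 0, 1]],
])

```text
clock: 20.25
eef_pos: [562.0, 96.2, 168.3]
tool_rot: [-3.141, 0.0, -0.114]
force: [0.9, -1.9, -3.5]
width: 23.3
gripper_force: 60.9
```

>>> play_rows([
  [[0.023, 0.2, 0, 0, 0, 0, 1], [0.023, 0.2, 0, 0, 0, 0, 1], [0.023, 0.2, 0, 0, 0, 0, 1], [0.023, 0.2, 0, 0, 0, 0, 1], [0.023, 0.2, 0, 0, 0, 0, 1], [0, 0, 0, 0, 0, 0, 1]],
])

```text
clock: 21.0
eef_pos: [563.0, 104.5, 168.1]
tool_rot: [3.14, 0.0, -0.116]
force: [0.6, -5.0, -5.0]
width: 22.9
gripper_force: 60.7
```

The catch ramp can be felt (Fy -5 N). I'm continuing in small steps.

>>> play_rows([
  [[0.018, 0.15, 0, 0, 0, 0, 1], [0.018, 0.15, 0, 0, 0, 0, 1], [0.018, 0.15, 0, 0, 0, 0, 1], [0, 0, 0, 0, 0, 0, 1]],
])

```text
clock: 21.5
eef_pos: [563.4, 108.5, 168.1]
tool_rot: [3.139, 0.0, -0.116]
force: [0.2, -6.5, -5.3]
width: 23.0
gripper_force: 60.6
```

>>> play_rows([
  [[0.018, 0.15, 0, 0, 0, 0, 1], [0.018, 0.15, 0, 0, 0, 0, 1], [0.018, 0.15, 0, 0, 0, 0, 1], [0, 0, 0, 0, 0, 0, 1]],
])

```text
clock: 22.0
eef_pos: [563.8, 111.6, 168.2]
tool_rot: [3.138, 0.0, -0.117]
force: [-0.1, -9.1, -3.3]
width: 23.2
gripper_force: 60.9
```

>>> play_rows([
  [[0.018, 0.15, 0, 0, 0, 0, 1], [0.018, 0.15, 0, 0, 0, 0, 1], [0, 0, 0, 0, 0, 0, 1]],
])

```text
clock: 22.38
eef_pos: [564.2, 115.4, 168.1]
tool_rot: [3.139, 0.0, -0.117]
force: [1.2, -3.7, -4.9]
width: 22.9
gripper_force: 60.8
```

>>> play_rows([
  [[0.018, 0.15, 0, 0, 0, 0, 1], [0.018, 0.15, 0, 0, 0, 0, 1], [0, 0, 0, 0, 0, 0, 1]],
])

```text
clock: 22.75
eef_pos: [565.0, 121.1, 168.2]
tool_rot: [-3.141, 0.0, -0.114]
force: [1.8, -4.6, -5.8]
width: 23.6
gripper_force: 60.7
```

>>> play_rows([
  [[0.023, 0.2, 0, 0, 0, 0, 1], [0.023, 0.2, 0, 0, 0, 0, 1], [0.023, 0.2, 0, 0, 0, 0, 1], [0.023, 0.2, 0, 0, 0, 0, 1], [0.023, 0.2, 0, 0, 0, 0, 1], [0.023, 0.2, 0, 0, 0, 0, 1], [0, 0, 0, 0, 0, 0, 1]],
])

```text
clock: 23.62
eef_pos: [566.4, 133.1, 168.3]
tool_rot: [-3.141, -0.0, -0.114]
force: [0.8, -3.6, -5.0]
width: 22.9
gripper_force: 60.8
```

>>> play_rows([
  [[0.023, 0.2, 0, 0, 0, 0, 1], [0.023, 0.2, 0, 0, 0, 0, 1], [0.023, 0.2, 0, 0, 0, 0, 1], [0.023, 0.2, 0, 0, 0, 0, 1], [0.023, 0.2, 0, 0, 0, 0, 1], [0, 0, 0, 0, 0, 0, 1]],
])

```text
clock: 24.38
eef_pos: [567.6, 143.1, 168.3]
tool_rot: [-3.141, -0.0, -0.114]
force: [1.2, -3.0, -4.9]
width: 23.4
gripper_force: 60.8
```

>>> play_rows([
  [[0.018, 0.15, 0, 0, 0, 0, 1], [0.018, 0.15, 0, 0, 0, 0, 1], [0.018, 0.15, 0, 0, 0, 0, 1], [0.018, 0.15, 0, 0, 0, 0, 1], [0.018, 0.15, 0, 0, 0, 0, 1], [0, 0, 0, 0, 0, 0, 1]],
])

```text
clock: 25.12
eef_pos: [568.4, 150.4, 168.3]
tool_rot: [-3.141, -0.0, -0.115]
force: [1.1, -3.4, -4.8]
width: 23.3
gripper_force: 60.8
```

>>> play_rows([
  [[0.018, 0.15, 0, 0, 0, 0, 1], [0.018, 0.15, 0, 0, 0, 0, 1], [0.018, 0.15, 0, 0, 0, 0, 1], [0, 0, 0, 0, 0, 0, 1]],
])

```text
clock: 25.62
eef_pos: [568.9, 155.0, 168.3]
tool_rot: [-3.141, -0.0, -0.114]
force: [0.6, -2.4, -5.2]
width: 23.7
gripper_force: 60.8
```

>>> play_rows([
  [[0.018, 0.15, 0, 0, 0, 0, 1], [0.018, 0.15, 0, 0, 0, 0, 1], [0.018, 0.15, 0, 0, 0, 0, 1], [0, 0, 0, 0, 0, 0, 1]],
])

```text
clock: 26.12
eef_pos: [569.5, 159.5, 168.3]
tool_rot: [-3.141, -0.0, -0.114]
force: [2.2, -2.2, -5.0]
width: 23.5
gripper_force: 60.8
```

>>> play_rows([
  [[0.011, 0.1, 0, 0, 0, 0, 1], [0.011, 0.1, 0, 0, 0, 0, 1], [0.011, 0.1, 0, 0, 0, 0, 1], [0, 0, 0, 0, 0, 0, 1]],
])

```text
clock: 26.62
eef_pos: [569.7, 161.1, 168.3]
tool_rot: [3.14, 0.0, -0.116]
force: [0.1, -5.2, -4.0]
width: 23.0
gripper_force: 60.8
```

The buffer has been met at y≈160. I'm pressing on gently.

>>> play_rows([
  [[0.011, 0.1, 0, 0, 0, 0, 1], [0.011, 0.1, 0, 0, 0, 0, 1], [0, 0, 0, 0, 0, 0, 1]],
])

```text
clock: 27.0
eef_pos: [569.8, 162.7, 168.3]
tool_rot: [3.14, 0.0, -0.116]
force: [0.0, -5.6, -4.2]
width: 23.3
gripper_force: 60.8
```

>>> play_rows([
  [[0.011, 0.1, 0, 0, 0, 0, 1], [0.011, 0.1, 0, 0, 0, 0, 1], [0, 0, 0, 0, 0, 0, 1]],
])

```text
clock: 27.38
eef_pos: [570.1, 165.1, 168.4]
tool_rot: [3.14, 0.0, -0.115]
force: [-0.1, -6.1, -3.9]
width: 23.3
gripper_force: 60.8
```

>>> play_rows([
  [[0.011, 0.1, 0, 0, 0, 0, 1], [0, 0, 0, 0, 0, 0, 1]],
])

```text
clock: 27.62
eef_pos: [570.2, 165.9, 168.4]
tool_rot: [3.14, 0.0, -0.116]
force: [0.0, -5.9, -3.7]
width: 23.3
gripper_force: 60.8
```

>>> play_rows([
  [[0.008, 0.07, 0, 0, 0, 0, 1], [0, 0, 0, 0, 0, 0, 1], [0, 0, 0, 0, 0, 0, 1]],
])

```text
clock: 28.0
eef_pos: [570.3, 166.4, 168.4]
tool_rot: [3.14, -0.0, -0.116]
force: [0.5, -5.8, -4.0]
width: 23.4
gripper_force: 60.8
```

>>> play_rows([
  [[0.008, 0.07, 0, 0, 0, 0, 1], [0, 0, 0, 0, 0, 0, 1], [0, 0, 0, 0, 0, 0, 1]],
])

```text
clock: 28.38
eef_pos: [570.3, 166.9, 168.4]
tool_rot: [3.14, 0.0, -0.116]
force: [0.5, -5.6, -3.9]
width: 23.5
gripper_force: 60.9
```

>>> play_rows([
  [[0.008, 0.07, 0, 0, 0, 0, 1], [0, 0, 0, 0, 0, 0, 1], [0, 0, 0, 0, 0, 0, 1]],
])

```text
clock: 28.75
eef_pos: [570.4, 167.5, 168.4]
tool_rot: [3.139, 0.0, -0.116]
force: [0.5, -6.9, -3.2]
width: 23.3
gripper_force: 60.9
```

```bash
python3 - <<'E'
from sh import *
im,d=get_image('side')
cv2.imwrite('pics/c5.png',cv2.resize(im[120:210,230:350],(800,600),interpolation=cv2.INTER_CUBIC)[...,::-1])
s=ctrl.read_state();print(s['eef_pos'],s['force'])
E
```

```text
[570.37427384 167.50828252 168.40293298] [-0.56538037 -7.16285057 -4.50983927]
```

View pics/c5.png

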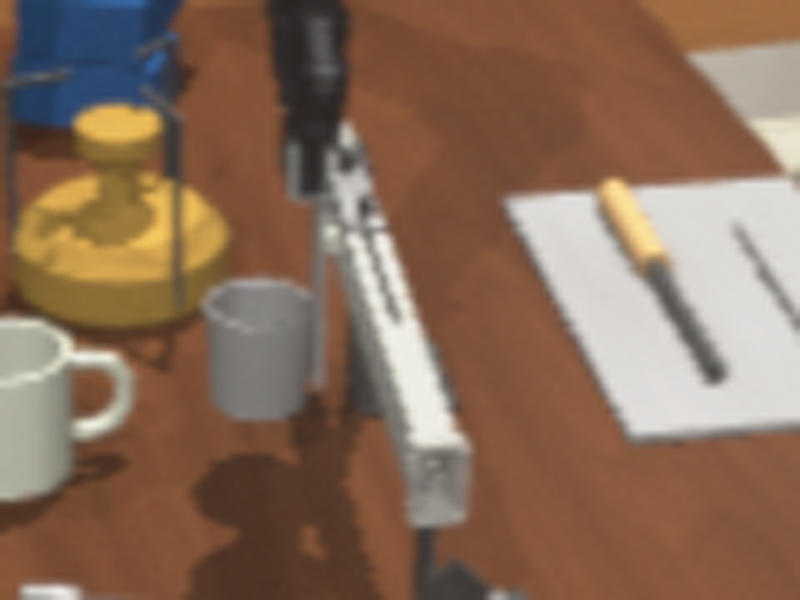

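The crop shows the shoe's tail at crop (330,240), close behind the catch knob (365,205), with the cup upright and clear of the stove and mug. I'm pushing a little further, then testing with a slight pull back.

>>> play_rows([
  [[0.008, 0.07, 0, 0, 0, 0, 1], [0, 0, 0, 0, 0, 0, 1], [0, 0, 0, 0, 0, 0, 1]],
])

```text
clock: 29.18
eef_pos: [570.5, 168.0, 168.4]
tool_rot: [3.139, 0.0, -0.116]
force: [-0.1, -6.4, -4.8]
width: 22.7
gripper_force: 60.9
```

>>> play_rows([
  [[0.008, 0.07, 0, 0, 0, 0, 1], [0, 0, 0, 0, 0, 0, 1], [0, 0, 0, 0, 0, 0, 1]],
])

```text
clock: 29.55
eef_pos: [570.5, 168.6, 168.4]
tool_rot: [3.139, 0.0, -0.116]
force: [-0.2, -6.4, -2.3]
width: 23.2
gripper_force: 60.9
```

>>> play_rows([
  [[-0.023, -0.2, 0, 0, 0, 0, 1], [-0.023, -0.2, 0, 0, 0, 0, 1], [0, 0, 0, 0, 0, 0, 1]],
])

```text
clock: 29.92
eef_pos: [570.4, 166.9, 168.4]
tool_rot: [-3.141, -0.0, -0.115]
force: [1.5, -2.5, -3.7]
width: 23.2
gripper_force: 60.9
```

>>> play_rows([
  [[-0.023, -0.2, 0, 0, 0, 0, 1], [0, 0, 0, 0, 0, 0, 1]],
])

```text
clock: 30.18
eef_pos: [570.1, 164.8, 168.4]
tool_rot: [-3.141, -0.0, -0.115]
force: [0.8, -1.4, -4.0]
width: 23.3
gripper_force: 60.8
```

>>> play_rows([
  [[-0.011, -0.1, 0, 0, 0, 0, 1], [0, 0, 0, 0, 0, 0, 1]],
])

```text
clock: 30.42
eef_pos: [570.0, 163.9, 168.4]
tool_rot: [-3.141, -0.0, -0.115]
force: [1.9, -1.1, -4.3]
width: 23.2
gripper_force: 60.9
```

>>> play_rows([
  [[-0.011, -0.1, 0, 0, 0, 0, 1], [0, 0, 0, 0, 0, 0, 1]],
])

```text
clock: 30.68
eef_pos: [570.0, 163.5, 168.4]
tool_rot: [-3.14, -0.0, -0.114]
force: [2.7, 0.7, -4.7]
width: 23.1
gripper_force: 60.8
```

>>> play_rows([
  [[-0.011, -0.1, 0, 0, 0, 0, 1], [-0.005, -0.05, 0, 0, 0, 0, 1], [0, 0, 0, 0, 0, 0, 1]],
])

```text
clock: 31.05
eef_pos: [569.9, 163.4, 168.3]
tool_rot: [-3.138, -0.0, -0.113]
force: [2.8, 5.3, -4.3]
width: 23.4
gripper_force: 60.8
```

Held: the cup doesn't move under a 5 N pull. I'm relaxing, releasing and backing off upwards.

>>> play_rows([
  [[0.03, 0.18, 0, 0, 0, 0, 1], [0, 0, 0, 0, 0, 0, 1], [0, 0, 0, 0, 0, 0, 1], [0, 0, 0, 0, 0, 0, 0.6], [0, 0, 0, 0, 0, 0, 0.4], [0, 0, 0, 0, 0, 0, 0.4], [0, 0, 0, 0, 0, 0, 0.4], [0, 0, 1, 0, 0, 0, 0.4], [0, 0, 3, 0, 0, 0, 0.4], [0, 0, 4, 0, 0, 0, 0.4], [0, 0, 4, 0, 0, 0, 0.4], [-2, -2, 3, 0, 0, 0, 0.4], [-4, -4, 0, 0, 0, 0, 0.4], [-4, -4, 0, 0, 0, 0, 0.4], [0, 0, 0, 0, 0, 0, 0.4], [0, 0, 0, 0, 0, 0, 0.4]],
])

```text
clock: 33.05
eef_pos: [470.6, 63.3, 319.0]
tool_rot: [-3.14, -0.001, -0.115]
force: [0.2, 0.3, -0.6]
width: 51.5
gripper_force: 0.0
```

```bash
python3 - <<'E'
from sh import *
im,d=get_image('side');a=cv2.resize(im[110:200,230:350],(400,300),interpolation=cv2.INTER_CUBIC)
im,d=get_image('top');b=cv2.resize(im[115:205,150:270],(400,300),interpolation=cv2.INTER_CUBIC)
cv2.imwrite('pics/c6.png',np.hstack([a,b])[...,::-1])
P=cloud(d,'top');X=(P[...,:2]-M)@w;Y=(P[...,:2]-M)@u;Z=P[...,2];Q=cloud(np.load('top.npy'),'top');Y0=(Q[...,:2]-M)@u;X0=(Q[...,:2]-M)@w
for y in range(190,300,6): print(y,[np.percentile(z[k],95).round(1) if k.sum() else None for z,k in((Z,(abs(X)<9)&(Y>=y)&(Y<y+6)&(Z<200)),(Q[...,2],(abs(X0)<9)&(Y0>=y)&(Y0<y+6)))])
g=(X>-45)&(X<-8)&(Y>180)&(Y<290)&(Z>195)&(Z<212);print('grip',g.sum(),X[g].mean(),Y[g].mean(),Z[g].mean())
E
```

```text
190 [None, np.float64(160.0)]
196 [None, np.float64(158.6)]
202 [None, np.float64(166.8)]
208 [None, np.float64(176.0)]
214 [None, np.float64(171.0)]
220 [None, np.float64(163.1)]
226 [None, np.float64(165.5)]
232 [None, np.float64(164.7)]
238 [None, np.float64(164.4)]
244 [None, np.float64(164.3)]
250 [None, np.float64(163.7)]
256 [None, np.float64(163.7)]
262 [None, np.float64(165.2)]
268 [None, np.float64(171.9)]
274 [None, np.float64(173.4)]
280 [None, np.float64(165.2)]
286 [None, np.float64(165.2)]
292 [None, np.float64(163.4)]
298 [None, np.float64(160.6)]
grip 0 nan nan nan<stdin>:7: RuntimeWarning: Mean of empty slice.
  ret = ret.dtype.type(ret / rcount)
```

View pics/c6.png

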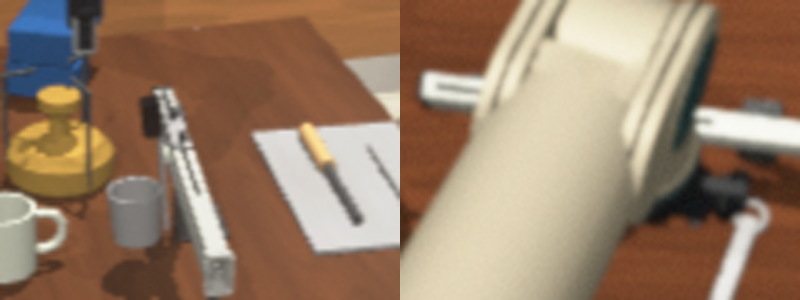

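The left crop shows the cup hanging upright in the rail, let go, with the shoe's tail (about 213 mm inside the mouth) just past the catch at about 212 mm. I'm handing in.

```bash
python3 -c "
from h import *
print(workorder.finish_job())"
```

```text
the job is handed in; nothing more can be done
None
```

The cup is hung in the rail and let go: it met the buffer, stayed put under a 5 N pull back against the catch, and I handed the job in at about 33 s (no verdict was returned).

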